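Clamp an angle bracket in the welding jig with the quarter-turn hold-down pin

TASK

Set the tacked angle bracket up for welding: stand it on the jig's top plate and slide its foot, toe first, fully home under the lip of the jig. Then take the wing-handled spring pin from the rack, push it down against its spring through the bracket's hole and the slot in the jig, and turn it a quarter turn either way so that its hammer head lies crosswise under the plate and the pad clamps the foot. The lock has no detent, so finish still gripping the pin, pressed in and turned; leave the two other pins in the rack and the spray can standing.

Things in the scene. Friction and masses are not known exactly. Their poses are not given: they have to be found in the camera images.
- jig: Steel welding jig, bolted down. Origin: on the axis of its keyed slot, at table level; +x towards the stop block, z up. Top plate 8 thick, x -95..65, y +-50, upper face z = 40, hollow beneath. Keyed slot through the plate at the origin: 31 long (x), 14 wide (y). Side lugs to y = +-79 near x = -30, under 20 high.
- jig_stop (a point): Middle of the jig's stop face, on the top plate: x = 45, z = 40 in the jig's frame, same axes. A lip overhangs it by 14 mm (jig x 31..45), underside 12 above the plate, top 22 above. Cheeks 65 apart (y = +-32.5), 12 high, guide the foot over jig x 3..45 and flare outwards from x 3 to -12.
- bracket: Plain aluminium angle bracket, about 0.25 kg, standing loose on its foot. Origin: underside of the foot, on the axis of its hole (36 diameter); +x to the toe, z up. Foot 8 thick, x -46..44, y +-30. Fully home its axes agree with the jig's, toe on the stop face, origin at about x = 1, y = 0, z = 40 in the jig's frame.
- bracket_leaf (a point): On the bracket's upright leaf, mid thickness and width: x = -42, z = 40 in the bracket's frame, same axes. The leaf is 8 thick (x), 60 wide (y), its top at bracket z = 58; pinch it here from above across its thickness.
- pin: Steel quarter-turn hold-down pin, about 0.27 kg, hanging upright by its pad in one of the rack's holes (origin 26 above the table there). Origin: on its axis, underside of the hammer head; z up, x along head and wing. Head 26 long (x), 10 wide, 8 high; shank 11 diameter; sprung round pad 50 diameter, underside at z = 16 at rest. A half turn makes no difference.
- pin_wing (a point): Middle of the pin's flat wing handle, on its axis at pin z = 80, same axes. The wing is 46 long (x), 12 thick (y), pin z 58..102, with a flange 26 diameter just beneath; grip it from above across its 12 mm.
- pin_pad (a joint): Travel of the pin's pad up the shank, m: 0 at rest, 0.014 at most. The spring presses the pad with 5 N at 0, plus 0.7 N per mm. Pushed through foot and slot, the head's top reaches the plate's underside after 8 mm (pin origin at jig z = 24); push 3 to 5 mm more (about 13 N) to turn the head freely.
- rack: Grey sheet-steel pin rack, fixed; origin at table level under its middle hole. Top plate 70 (x) by 220 (y), upper face at z = 42; three holes 34 diameter at y = -70, 0, 70.
- ball_pin: Plain locating pin in the rack, collar 48 diameter, ball knob on a stem, top 60 above the rack plate. Not needed. Origin at its lower end.
- drum_pin: Plain locating pin in the rack, collar 48 diameter, cylindrical knob 26 diameter, top 43 above the rack plate. Not needed. Origin at its lower end.
- spray_can: Upright spray can, 52 diameter, 163 high, on the table. Not needed. Origin at its foot.
There are look-alikes about, which are no part of the job. What is shaped like the bracket but blue or purple is not meant.

How it is judged:
By the outcome, as a careful person would: the job done as asked, in the order asked, and still so for the second after the job is handed in, while the arm keeps its last pose, push and grip.
It also fails if it takes over 59 s, if anything falls off the work surface, if the arm or the gripper's body presses on something with over 40 N, if the wrist force passes 120 N, or if a joint passes its speed limit or range.

ROBOT

A 6-joint arm with a two-finger parallel gripper is mounted at the origin on the work surface. World frame = base frame: x ahead of the robot, y to its left, z up, the work surface at z = 0. Lengths are in mm, angles in rad, forces in N, time in s.
With the tool pointing down it reaches from about 400 to 925 mm from the base axis. Payload 12.5 kg.
Tool frame: the origin (TCP) lies midway between the tips of the shut fingers; the grasp point (between the pads) lies 19 mm behind it; z points along the fingers, y is the line along which they close (so a half turn about z gives the same grasp; the last joint's range is limited). The gripper opens to 95 mm and grips with 3 to 60 N. Pads are 20 mm wide; open, the fingers measure 119 mm over their backs; the gripper's body (75 mm by 180 mm) begins 59 mm behind the grasp point.
Start: joints at [-1.211, 0.491, 1.559, -0, 1.092, -0.106], TCP at [280.736, -558.421, 214.661] pointing down, gripper open.
Joint ranges: [-3.1, 3.1], [-0.84, 2.19], [0.05, 2.79], [-1.13, 4.28], [0.06, 2.93], [-2.69, 2.69]. Speed limits (rad/s): [2.22, 2.22, 2.79, 3.14, 3.14, 3.14].

INTERFACE

Orientations are given as [roll, pitch, yaw] about the fixed x, y, z axes, in that order (R = Rz(yaw) Ry(pitch) Rx(roll)).
In Python, from cell import state, read_camera, job_done gives the robot as it stands.
- The arm moves only by the tool carry_out, never from a script. Its argument "moves" is a list of rows, each an object with "slide": the shift along the tool's x, y, z as a fraction of full scale, a list of three; "spin": the turn about the tool's z as a fraction of full scale. A call has 1 to 12 rows; each row shifts and turns the commanded pose from where the row before left it, along the tool's axes as they then stand; what a row does not reach is not made up. Full scale, the value 1, is 0.4 m for a shift and 30 degrees for a turn. A row lasts 1/12 s, in which the tool goes at most 41.7 mm and 7.16 degrees, less where a joint would pass 70% of its speed; a pose out of reach is approached as far as the arm can. A call with a number of a shift or a turn outside -1 to 1 is refused whole. A call with a gripper value outside its range is refused whole. "hand" is the closure, from 0 (fully open) to 1 (shut), set as the call begins (left out, the last holds). The fingers move at their own pace and stop on an object; the grip force is fixed at half the most. Time passes only in rows, so rows that do not move let the fingers close. It gives the time, the measured TCP pose, the force, the opening and the grip force at its end, in the units of the state.
- state(): the state, without advancing time (a new reading comes with each control period).
- read_camera(name): name is "scene" or "top"; returns a dict with "color" (400x640x3 uint8, red, green, blue), "K" (3x3 intrinsics, pixels), "R" (3x3) and "t" (3): a world point X has camera coordinates R X + t. Camera axes: x right, y down, z forward; pixel columns grow to the right and rows downward; lengths in mm; the calibration is good to about 2 mm. A picture is of the moment at which its call begins. There is no depth.
- job_done(): hands the job in; it is judged then, once.
The state is a dict: "t": time; "joints": joint angles; "qvel": joint speeds; "tau": joint torques, N m; "eef_pos": TCP position; "tcp_rot": TCP orientation; "ft_force": force on the tool from outside, world axes, zero at the start; "moment": the same for the moment, N m; "opening": opening from 0.0 (shut) to 1.0 (fully open); "grip_force": force on a finger pad.
Only numpy, scipy, OpenCV 4.12 (cv2) and the standard library are available. Lean on these libraries where they do the work, as an engineer would, in place of code of your own. Each camera call takes 0.05 s, during which the arm holds its last target. There are 200 camera calls.

## Working session

There is one attempt and no reset: what is moved stays moved. The work goes in short steps, Python scripts to look and compute and a tool call to move; the robot and the scene stay as the last step left them, time stands still between calls to the robot, and variables do not carry over. Pictures are saved under pics/ and viewed, at most 10 in all, crops included, and the job is handed in when it is done.

Besides the shell and the picture viewer there is one more tool, called after "Emit:" by a JSON object that holds its "op" and its "data". carry_out: Moves the arm, as the interface text tells. Shift numbers are shares of 0.4 m and turn numbers shares of 30 degrees, none past 1 either way. Its arguments: {"type":"object","properties":{"moves":{"type":"array"},"hand":{"type":"number"}},"required":["moves"]}

```bash
mkdir -p pics; ls; python3 - <<'E'
from cell import *
import cv2
s=state();print(s)
for n in("scene","top"):
    c=read_camera(n);cv2.imwrite(f"pics/{n}0.png",c["color"][:,:,::-1]);print(n,c["K"],c["R"],c["t"])
E
```

```text
pics
{'t': 0.0, 'joints': array([-1.21060547e+00,  4.91562690e-01,  1.55946771e+00,  1.36409185e-05,
        1.09170474e+00, -1.05586625e-01]), 'qvel': array([ 3.36392671e-05, -2.13859043e-04, -2.35726437e-04, -3.48229909e-04,
        5.85114223e-04, -7.12286159e-04]), 'tau': array([ 5.25025716e-04, -6.12639713e+01, -2.58182842e+01,  6.92993123e-02,
        4.80543450e-02, -1.17344844e-04]), 'eef_pos': array([ 280.63920279, -558.16592696,  214.05352056]), 'tcp_rot': array([-3.14045781e+00, -1.32437172e-04,  4.65771117e-01]), 'ft_force': array([1.09662244, 0.18154022, 0.450038  ]), 'moment': array([ 0.00564277,  0.04062788, -0.010305  ]), 'grip_force': 0.0, 'opening': 1.0009925829470114}
scene [[502.43916332   0.         325.70111157]
 [  0.         502.43916332 202.18852499]
 [  0.           0.           1.        ]] [[-0.87558419  0.48297783  0.00920504]
 [ 0.39551321  0.72770088 -0.56037553]
 [-0.27734748 -0.48701524 -0.8281875 ]] [ 494.31651353 -175.59505577 1504.33623774]
top [[515.54477484   0.         319.25655387]
 [  0.         515.54477484 203.06643734]
 [  0.           0.           1.        ]] [[-0.01876328 -0.99972018 -0.01440518]
 [-0.99327033  0.02028529 -0.11402875]
 [ 0.11428905  0.01216869 -0.99337301]] [  42.4443314   554.47144985 1324.62275233]
```

View pics/scene0.png

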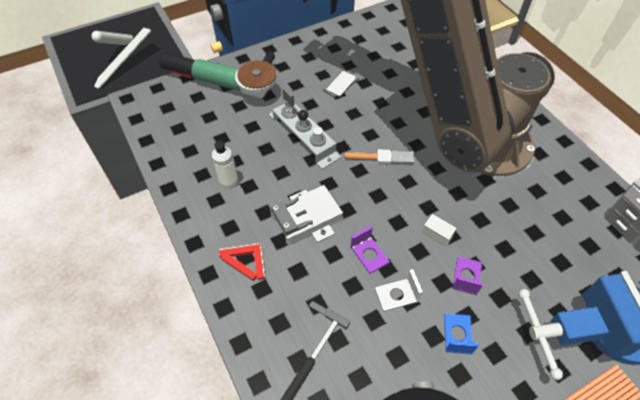

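View pics/top0.png

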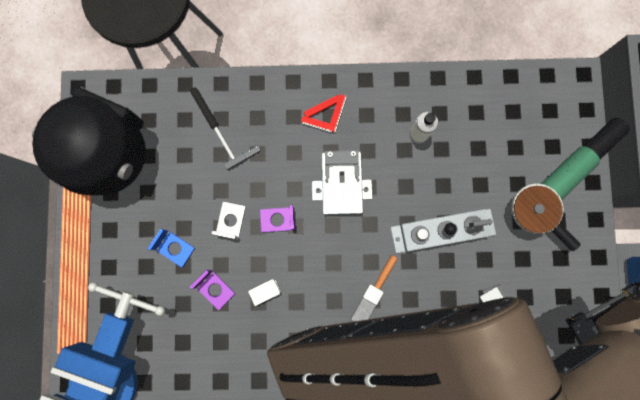

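The scene view has the white bracket near (397,294), the jig near (310,212) and the rack near (305,130). In the top view the bracket is near (230,220), the jig near (342,185), and the wing pin is at the right end of the rack near (480,225). I'll enlarge these.

```bash
python3 - <<'E'
import cv2,numpy as np
a=cv2.imread("pics/top0.png")
up=lambda r0,r1,c0,c1:cv2.resize(a[r0:r1,c0:c1],None,fx=4,fy=4,interpolation=cv2.INTER_CUBIC)
o=np.zeros((600,800,3),np.uint8)
o[:400]=up(145,245,200,400);o[400:,:480]=up(200,250,385,505)
cv2.imwrite("pics/crop1.png",o)
b=cv2.imread("pics/scene0.png")
up=lambda r0,r1,c0,c1:cv2.resize(b[r0:r1,c0:c1],None,fx=4,fy=4,interpolation=cv2.INTER_CUBIC)
o=np.zeros((600,800,3),np.uint8)
o[:,:400]=up(175,325,260,360)
o[:320,400:]=up(80,160,255,355)
o[320:,400:]=up(250,320,355,455)
cv2.imwrite("pics/crop2.png",o)
E
```

```text
(no output)
```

View pics/crop1.png

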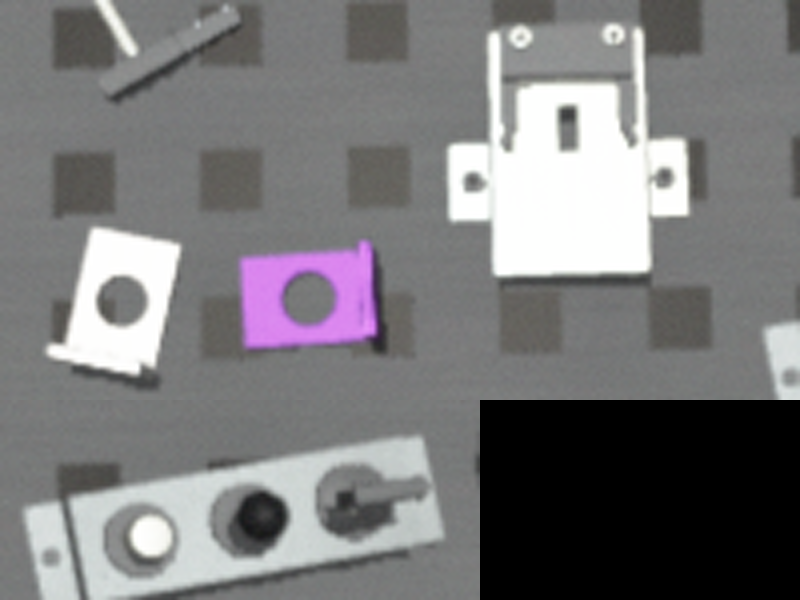

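View pics/crop2.png

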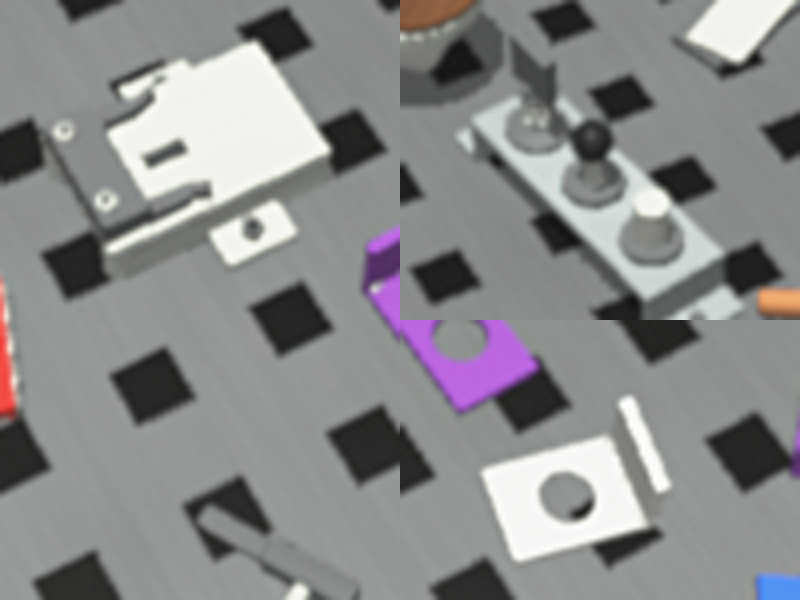

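```bash
cat > h.py <<'E'
import numpy as np, cv2
from scipy.optimize import least_squares
from cell import read_camera,state
C={n:read_camera(n) for n in("scene","top")}
def proj(n,X):
    c=C[n];p=c["R"]@np.asarray(X,float)+c["t"];p=c["K"]@p;return p[:2]/p[2]
def place(q,P):
    c,s=np.cos(q[2]),np.sin(q[2]);return np.array([q[0]+c*P[0]-s*P[1],q[1]+s*P[0]+c*P[1],P[2]])
def fit(obs,q0):
    f=lambda q:np.concatenate([proj(n,place(q,P))-uv for n,P,uv in obs])
    r=least_squares(f,[*q0],x_scale=[100,100,1],loss="soft_l1");print(np.round(r.x,3),"deg",round(np.degrees(r.x[2]),1));print(np.round(r.fun.reshape(-1,2),1).tolist());return r.x
def ray(n,uv,z):
    c=C[n];o=-c["R"].T@c["t"];d=c["R"].T@np.linalg.solve(c["K"],[*uv,1.]);return o+d*(z-o[2])/d[2]
E
python3 - <<'E'
from h import *
k=lambda ox,oy,sx=0,sy=0:lambda u,v:np.array([(u-sx+.5)/4-.5+ox,(v-sy+.5)/4-.5+oy])
T=k(200,145);TR=k(385,200,0,400);SJ=k(260,175);SR=k(255,80,400,0);SB=k(355,250,400,320)
print("jig");fit([("top",(-95,50,40),T(493,275)),("top",(-95,-50,40),T(651,275)),("top",(0,0,40),T(568,128)),
("scene",(-95,50,40),SJ(330,152)),("scene",(-95,-50,40),SJ(258,40)),("scene",(0,0,40),SJ(165,153))],(430,-40,0))
print("bracket");fit([("top",(44,30,8),T(90,228)),("top",(44,-30,8),T(181,243)),("top",(0,0,8),T(122,300)),("top",(-42,30,58),T(49,350)),("top",(-42,-30,58),T(142,370)),
("scene",(44,30,8),SB(520,562)),("scene",(44,-30,8),SB(482,468)),("scene",(0,0,8),SB(567,496)),("scene",(-42,-30,58),SB(629,403)),("scene",(-42,30,58),SB(657,488))],(350,240,0))
for n,uv in(("top",TR(355,503)),("scene",SR(537,128))):print("pad",ray(n,uv,48))
print("wing",ray("top",TR(345,497),128),ray("top",TR(424,487),128),ray("scene",SR(512,38),128),ray("scene",SR(555,72),128))
print("can",ray("top",(420,133),80)); print(state()["eef_pos"])
for n,uv in(("top",TR(73,495)),("top",TR(422,438)),("top",TR(443,538))):print("rack",ray(n,uv,42))
E
```

```text
jig
[ 6.22144e+02 -2.91640e+01 -9.00000e-03] deg -0.5
[[0.3, -0.2], [-0.8, -0.7], [0.2, 0.3], [0.1, -0.3], [-0.0, 0.4], [0.3, -0.4]]
bracket
[ 5.17805e+02  2.71331e+02 -2.13000e-01] deg -12.2
[[0.5, 0.0], [-0.4, 0.5], [-0.1, 0.2], [-0.3, -0.2], [-0.8, -0.7], [-0.9, -0.5], [0.1, 0.7], [0.1, -0.1], [-1.0, -1.2], [1.8, -0.1]]
pad [ 487.40901864 -364.55352558   48.        ]
pad [ 491.56949953 -361.51972818   48.        ]
wing [ 485.92261183 -335.91019655  128.        ] [ 491.04053667 -383.86493061  128.        ] [ 498.89048075 -377.80286889  128.        ] [ 487.21078799 -332.50300311  128.        ]
can [ 725.65378707 -231.36199855   80.        ]
[ 280.68137039 -558.27492676  214.29571955]
rack [ 496.5986226  -184.45083544   42.        ]
rack [ 529.16199058 -411.78365641   42.        ]
rack [ 464.07929059 -421.61249645   42.        ]
```

Emit:
{"op": "carry_out", "data": {"moves": [{"slide": [0, 0, 0], "spin": -0.213}, {"slide": [0, 0, 0], "spin": -0.213}, {"slide": [0, 0, 0], "spin": -0.213}, {"slide": [0, 0, 0], "spin": -0.213}, {"slide": [0, 0, 0], "spin": -0.213}, {"slide": [0, 0, 0], "spin": -0.213}, {"slide": [0, 0, 0], "spin": -0.213}, {"slide": [0, 0, 0], "spin": -0.213}, {"slide": [0.096, 0.026, 0], "spin": 0}, {"slide": [0.096, 0.026, 0], "spin": 0}, {"slide": [0.096, 0.026, 0], "spin": 0}, {"slide": [0.096, 0.026, 0], "spin": 0}], "hand": 0.4}}

```text
t: 1.2
eef_pos: [354.1, -415.5, 214.4]
tcp_rot: [-3.141, -0.0, 1.357]
ft_force: [0.8, 0.3, 0.5]
opening: 0.601
grip_force: 0.0
```

Emit:
{"op": "carry_out", "data": {"moves": [{"slide": [0.096, 0.026, 0], "spin": 0}, {"slide": [0.096, 0.026, 0], "spin": 0}, {"slide": [0.096, 0.026, 0], "spin": 0}, {"slide": [0.096, 0.026, 0], "spin": 0}, {"slide": [0.096, 0.026, 0], "spin": 0}, {"slide": [0.096, 0.026, 0], "spin": 0}, {"slide": [0.096, 0.026, 0], "spin": 0}, {"slide": [0.096, 0.026, 0], "spin": 0}, {"slide": [0.096, 0.026, 0], "spin": 0}]}}

```text
t: 1.95
eef_pos: [518.8, -97.1, 214.7]
tcp_rot: [3.141, 0.0, 1.358]
ft_force: [0.8, -0.8, 0.0]
opening: 0.599
grip_force: 0.0
```

Emit:
{"op": "carry_out", "data": {"moves": [{"slide": [0.09, -0.03, 0.023], "spin": 0}, {"slide": [0.09, -0.03, 0.023], "spin": 0}, {"slide": [0.09, -0.03, 0.023], "spin": 0}, {"slide": [0.09, -0.03, 0.023], "spin": 0}, {"slide": [0.09, -0.03, 0.023], "spin": 0}, {"slide": [0.09, -0.03, 0.023], "spin": 0}, {"slide": [0.09, -0.03, 0.023], "spin": 0}, {"slide": [0.09, -0.03, 0.023], "spin": 0}, {"slide": [0.09, -0.03, 0.023], "spin": 0}, {"slide": [0.09, -0.03, 0.023], "spin": 0}, {"slide": [0, 0, 0], "spin": 0}]}}

```text
t: 2.87
eef_pos: [475.5, 283.0, 121.0]
tcp_rot: [-3.14, 0.0, 1.362]
ft_force: [-0.7, 0.1, 0.8]
opening: 0.599
grip_force: 0.0
```

Emit:
{"op": "carry_out", "data": {"moves": [{"slide": [-0.007, 0, 0.05], "spin": 0}, {"slide": [0, 0, 0.05], "spin": 0}, {"slide": [0, 0, 0.05], "spin": 0}, {"slide": [0, 0, 0.05], "spin": 0}, {"slide": [0, 0, 0.04], "spin": 0}, {"slide": [0, 0, 0.01], "spin": 0}, {"slide": [0, 0, 0], "spin": 0}]}}

```text
t: 3.45
eef_pos: [476.1, 275.1, 21.7]
tcp_rot: [-3.14, 0.001, 1.358]
ft_force: [0.2, 0.2, 0.5]
opening: 0.598
grip_force: 0.0
```

Emit:
{"op": "carry_out", "data": {"moves": [{"slide": [0, 0, 0], "spin": 0}, {"slide": [0, 0, 0], "spin": 0}, {"slide": [0, 0, 0], "spin": 0}, {"slide": [0, 0, 0], "spin": 0}, {"slide": [0, 0, 0], "spin": 0}, {"slide": [0, 0, 0], "spin": 0}], "hand": 1}}

```text
t: 3.95
eef_pos: [476.6, 275.5, 23.0]
tcp_rot: [3.141, -0.0, 1.358]
ft_force: [-0.5, -0.1, -0.1]
opening: 0.237
grip_force: 0.0
```

```bash
python3 - <<'E'
from h import *
s=state();print(s["eef_pos"],s["opening"]*95,s["grip_force"],s["ft_force"])
o=np.zeros((600,800,3),np.uint8)
a=cv2.resize(C["scene"]["color"][245:345,355,None].repeat(1,1) if 0 else C["scene"]["color"][220:340,340,None] if 0 else C["scene"]["color"][235:335,340:440],None,fx=4,fy=4,interpolation=2)
b=cv2.resize(C["top"]["color"][175:275,185:285],None,fx=4,fy=4,interpolation=2)
cv2.imwrite("pics/g1.png",np.hstack([a,b])[:,:,::-1])
E
```

```text
[476.50102006 275.44735348  22.76791308] 14.464134608078062 0.0 [ 0.65499785 -0.60454734 -0.0305466 ]
```

View pics/g1.png

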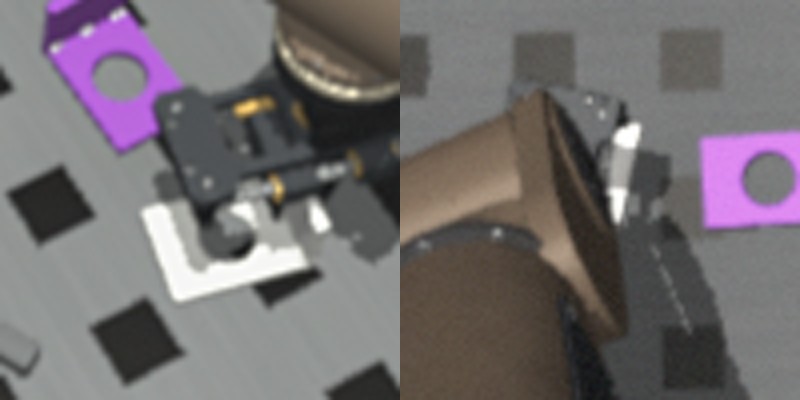

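The fingers straddle the leaf and are still closing. I'll finish closing, then lift.

Emit:
{"op": "carry_out", "data": {"moves": [{"slide": [0, 0, 0], "spin": 0}, {"slide": [0, 0, 0], "spin": 0}, {"slide": [0, 0, 0], "spin": 0}, {"slide": [0, 0, 0], "spin": 0}], "hand": 1}}

```text
t: 4.38
eef_pos: [476.5, 275.4, 22.7]
tcp_rot: [3.141, 0.0, 1.358]
ft_force: [-0.4, -0.6, 2.1]
opening: 0.083
grip_force: 30.0
```

Emit:
{"op": "carry_out", "data": {"moves": [{"slide": [0, 0, -0.02], "spin": 0}, {"slide": [0, 0, -0.05], "spin": 0}, {"slide": [0, 0, -0.08], "spin": 0}, {"slide": [0, 0, -0.08], "spin": 0}, {"slide": [0, 0, -0.04], "spin": 0}, {"slide": [0, 0, 0], "spin": 0}]}}

```text
t: 4.88
eef_pos: [477.6, 276.0, 134.3]
tcp_rot: [3.137, -0.003, 1.358]
ft_force: [0.3, -0.2, -1.3]
opening: 0.082
grip_force: 30.0
```

Emit:
{"op": "carry_out", "data": {"moves": [{"slide": [-0.05, 0.02, 0], "spin": 0}, {"slide": [-0.09, 0.034, 0], "spin": 0}, {"slide": [-0.09, 0.034, 0], "spin": 0}, {"slide": [-0.09, 0.034, 0], "spin": 0}, {"slide": [-0.09, 0.034, 0], "spin": 0}, {"slide": [-0.09, 0.034, 0], "spin": 0}, {"slide": [-0.09, 0.034, 0], "spin": 0}, {"slide": [-0.09, 0.034, 0], "spin": 0}, {"slide": [-0.05, 0.02, 0], "spin": 0}, {"slide": [0, 0, 0], "spin": -0.195}, {"slide": [0, 0, 0], "spin": -0.195}, {"slide": [0, 0, 0], "spin": 0}]}}

```text
t: 5.88
eef_pos: [522.8, -34.0, 129.5]
tcp_rot: [-3.14, -0.0, 1.566]
ft_force: [0.4, 0.1, -2.1]
opening: 0.083
grip_force: 30.0
```

```bash
python3 - <<'E'
from h import *
s=state();print(s["eef_pos"],s["tcp_rot"],s["opening"]*95,s["grip_force"],s["ft_force"])
for n in C: cv2.imwrite(f"pics/{n}2.png",C[n]["color"][:,:,::-1])
p=proj("scene",[570,-30,80]);u,v=int(p[0])-70,int(p[1])-60;print(u,v)
q=proj("top",[590,-30,60]);w,x=int(q[0])-60,int(q[1])-60;print(w,x)
a=cv2.resize(C["scene"]["color"][v:v+120,u:u+140],None,fx=4,fy=4,interpolation=2)
b=cv2.resize(C["top"]["color"][x:x+120,w:w+60],None,fx=4,fy=4,interpolation=2)
cv2.imwrite("pics/g2.png",np.hstack([a,b])[:,:,::-1])
E
```

```text
[523.04828653 -33.32397041 129.87839961] [-3.14025328e+00 -1.71472936e-04  1.55887643e+00] 7.782642107455714 29.99588906764984 [-0.24487909  0.94074663 -2.33640533]
248 135
282 127
```

View pics/g2.png

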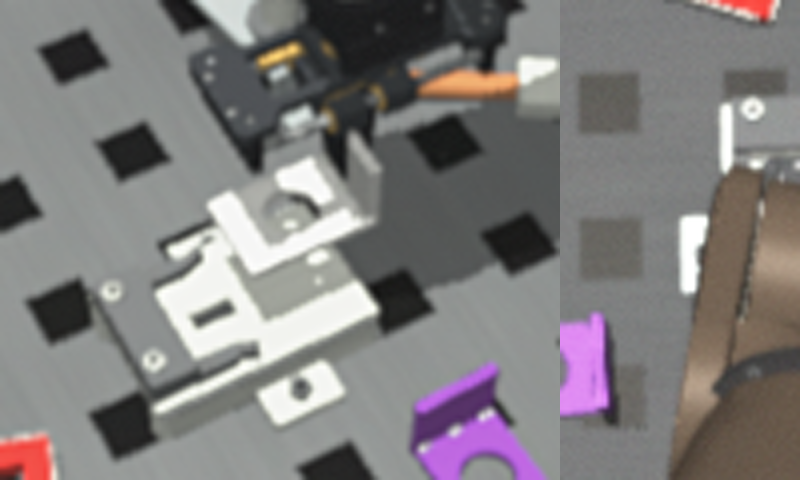

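The bracket hangs upright above the jig plate; in the crop its toe corners are at (210,207) and (252,272) and its hole at (290,210). I'll fit its pose from these.

```bash
python3 - <<'E'
from h import *
S=lambda u,v:np.array([(u+.5)/4-.5+248,(v+.5)/4-.5+135])
for dz in (105,107,109):
  fit([("scene",(44,-30,dz+8),S(210,207)),("scene",(44,30,dz+8),S(252,272)),("scene",(0,0,dz+8),S(290,208))],(566,-29,0))
# check jig again with same picks in this picture
fit([("scene",(-95,50,40),S(380,308)),("scene",(0,0,40),S(213,315))],(622,-29,0))
E
```

```text
[ 5.64096e+02 -3.08830e+01  2.50000e-02] deg 1.4
[[-0.7, -0.6], [0.4, 0.1], [0.2, 0.4]]
[ 5.64733e+02 -2.96330e+01  2.50000e-02] deg 1.4
[[-0.8, -0.7], [0.4, 0.2], [0.3, 0.4]]
[ 5.65371e+02 -2.83840e+01  2.50000e-02] deg 1.4
[[-0.8, -0.7], [0.4, 0.2], [0.3, 0.4]]
[ 6.23238e+02 -2.65550e+01  3.60000e-02] deg 2.1
[[-0.4, 0.0], [0.4, -0.0]]
```

Emit:
{"op": "carry_out", "data": {"moves": [{"slide": [0.001, 0, 0.05], "spin": 0}, {"slide": [0, 0, 0.05], "spin": 0}, {"slide": [0, 0, 0.04], "spin": 0}, {"slide": [0, 0, 0.015], "spin": 0}, {"slide": [0, 0, 0.005], "spin": 0}, {"slide": [0, 0, 0.005], "spin": 0}, {"slide": [0, 0, 0], "spin": 0}]}}

```text
t: 6.67
eef_pos: [523.8, -33.0, 65.0]
tcp_rot: [3.141, 0.0, 1.562]
ft_force: [-0.6, 0.3, -2.4]
opening: 0.083
grip_force: 30.0
```

Emit:
{"op": "carry_out", "data": {"moves": [{"slide": [0, 0, 0.003], "spin": 0}, {"slide": [0, 0, 0.003], "spin": 0}, {"slide": [0, 0, 0], "spin": 0}]}}

```text
t: 6.92
eef_pos: [523.8, -33.1, 62.6]
tcp_rot: [3.141, 0.0, 1.562]
ft_force: [0.2, 0.9, -0.7]
opening: 0.085
grip_force: 30.0
```

Emit:
{"op": "carry_out", "data": {"moves": [{"slide": [0, 0, 0.002], "spin": 0}, {"slide": [0, 0.02, 0], "spin": 0}, {"slide": [0, 0.02, 0], "spin": 0}, {"slide": [0, 0.02, 0], "spin": 0}, {"slide": [0, 0.02, 0], "spin": 0}, {"slide": [0, 0, 0], "spin": 0}]}}

```text
t: 7.42
eef_pos: [556.8, -33.4, 62.6]
tcp_rot: [3.14, 0.0, 1.562]
ft_force: [0.9, 1.2, 7.5]
opening: 0.084
grip_force: 30.0
```

Emit:
{"op": "carry_out", "data": {"moves": [{"slide": [0, 0.01, 0], "spin": 0}, {"slide": [0, 0.01, 0], "spin": 0}, {"slide": [0, 0.01, 0], "spin": 0}, {"slide": [0, 0, 0], "spin": 0}]}}

```text
t: 7.75
eef_pos: [567.8, -33.5, 62.6]
tcp_rot: [3.141, 0.0, 1.562]
ft_force: [-2.3, -0.4, 10.2]
opening: 0.087
grip_force: 30.0
```

Emit:
{"op": "carry_out", "data": {"moves": [{"slide": [0, 0.01, 0], "spin": 0}, {"slide": [0, 0.008, 0], "spin": 0}, {"slide": [0, 0.008, 0], "spin": 0}, {"slide": [0, 0, 0], "spin": 0}]}}

```text
t: 8.08
eef_pos: [578.0, -33.6, 62.7]
tcp_rot: [3.141, 0.0, 1.562]
ft_force: [-3.7, -0.4, 11.1]
opening: 0.084
grip_force: 30.0
```

Emit:
{"op": "carry_out", "data": {"moves": [{"slide": [0, 0.005, 0], "spin": 0}, {"slide": [0, 0.004, 0], "spin": 0}, {"slide": [0, 0, 0], "spin": 0}]}}

```text
t: 8.33
eef_pos: [581.3, -33.6, 62.7]
tcp_rot: [3.142, 0.0, 1.562]
ft_force: [-6.4, -0.3, 11.3]
opening: 0.085
grip_force: 30.0
```

Emit:
{"op": "carry_out", "data": {"moves": [{"slide": [0, 0.004, 0], "spin": 0}, {"slide": [0, 0.004, 0], "spin": 0}, {"slide": [0, 0, 0], "spin": 0}]}}

```text
t: 8.58
eef_pos: [582.3, -33.5, 62.6]
tcp_rot: [-3.137, -0.0, 1.563]
ft_force: [-17.7, -1.5, 18.7]
opening: 0.081
grip_force: 30.0
```

Emit:
{"op": "carry_out", "data": {"moves": [{"slide": [0, 0.003, 0], "spin": 0}, {"slide": [0, 0, 0], "spin": 0}]}}

```text
t: 8.75
eef_pos: [582.3, -33.5, 62.6]
tcp_rot: [-3.134, -0.0, 1.563]
ft_force: [-24.2, -1.3, 22.1]
opening: 0.082
grip_force: 30.0
```

Emit:
{"op": "carry_out", "data": {"moves": [{"slide": [0, 0, 0], "spin": 0}, {"slide": [0, 0, 0], "spin": 0}, {"slide": [0, 0, 0], "spin": 0}, {"slide": [0, 0, 0], "spin": 0}, {"slide": [0, 0, 0], "spin": 0}], "hand": 0.6}}

```text
t: 9.17
eef_pos: [586.2, -33.6, 61.5]
tcp_rot: [3.141, 0.0, 1.562]
ft_force: [-0.2, 0.0, -0.8]
opening: 0.368
grip_force: 0.0
```

Emit:
{"op": "carry_out", "data": {"moves": [{"slide": [0, 0, -0.03], "spin": 0}, {"slide": [0, 0, -0.06], "spin": 0}, {"slide": [0, 0, -0.09], "spin": 0}, {"slide": [0, 0, -0.09], "spin": 0}, {"slide": [0, 0, -0.09], "spin": 0}, {"slide": [0, 0, 0], "spin": 0}]}}

```text
t: 9.67
eef_pos: [588.2, -33.8, 213.1]
tcp_rot: [3.131, 0.002, 1.562]
ft_force: [0.6, -0.3, 0.0]
opening: 0.398
grip_force: 0.0
```

Emit:
{"op": "carry_out", "data": {"moves": [{"slide": [-0.07, -0.057, 0], "spin": 0}, {"slide": [-0.07, -0.057, 0], "spin": 0}, {"slide": [-0.07, -0.057, 0], "spin": 0}, {"slide": [-0.07, -0.057, 0], "spin": 0}, {"slide": [-0.07, -0.057, 0], "spin": 0}, {"slide": [-0.07, -0.057, 0], "spin": 0}, {"slide": [0, 0, 0], "spin": -0.142}, {"slide": [0, 0, 0], "spin": -0.142}, {"slide": [0, 0, 0], "spin": 0}]}}

```text
t: 10.42
eef_pos: [447.3, -201.0, 206.1]
tcp_rot: [3.141, 0.001, 1.713]
ft_force: [-0.2, -0.4, 0.8]
opening: 0.399
grip_force: 0.0
```

```bash
python3 - <<'E'
from h import *
s=state();print(s["eef_pos"],s["tcp_rot"])
for n in C: cv2.imwrite(f"pics/{n}3.png",C[n]["color"][:,:,::-1])
up=lambda n,r,c,h,w,f:cv2.resize(C[n]["color"][r:r+h,c:c+w],None,fx=f,fy=f,interpolation=2)
o=np.zeros((600,800,3),np.uint8)
o[:300,:400]=up("scene",175,265,75,100,4)      # jig
o[:300,400:]=up("top",145,300,75,100,4)
o[300:,:400]=up("scene",80,265,50,67,6)[:300,:400]
o[300:,400:]=up("top",200,440,50,67,6)[:300,:400]
cv2.imwrite("pics/g3.png",o[:,:,::-1])
E
```

```text
[ 447.75944476 -200.37753439  205.85103747] [3.14108347e+00 4.63570583e-04 1.70852847e+00]
```

View pics/g3.png

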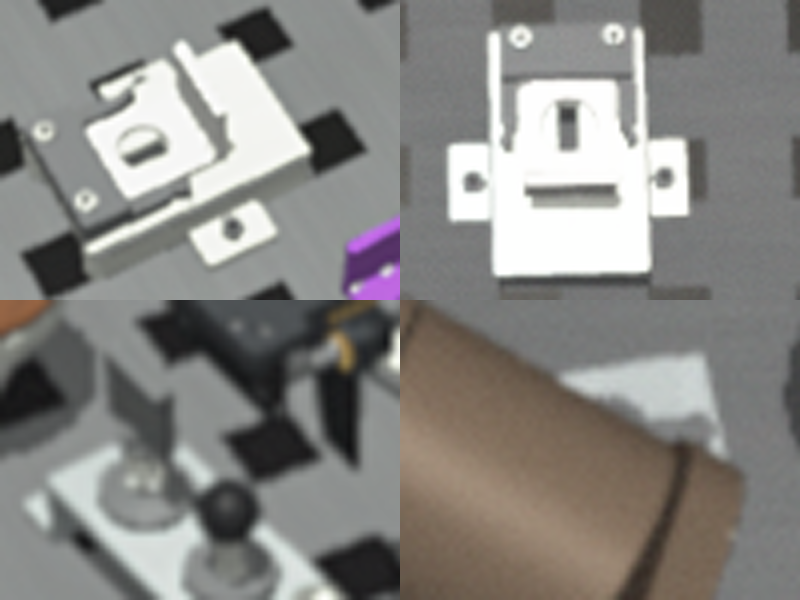

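The foot sits home under the lip and against the stop, the leaf upright. The pin's wing is clear in the scene crop, its top edge running (105,352) to (172,392). I'll solve for the pin.

```bash
python3 - <<'E'
from h import *
S=lambda u,v:np.array([(u+.5)/6-.5+265,(v-300+.5)/6-.5+80])
TR=lambda u,v:np.array([(u+.5)/4-.5+385,(v-400+.5)/4-.5+200])
print("w",ray("scene",S(105,352),128),ray("scene",S(172,392),128),"mid",ray("scene",S(138,372),128))
print("pad",ray("scene",S(144,486),48))
print("top",ray("top",TR(354,494),128),ray("top",TR(430,486),128),ray("top",TR(392,490),128))
for p in([489,-363,128],[489,-363,48]):print(proj("scene",p)*1,S(138,372),S(144,486))
S4=lambda u,v:np.array([(u+.5)/4-.5+265,(v+.5)/4-.5+175]);T4=lambda u,v:np.array([(u-400+.5)/4-.5+300,(v+.5)/4-.5+145])
print("slot/hole");print(ray("top",T4(568,128),40),ray("scene",S4(140,146),48),ray("top",T4(569,126),48))
E
```

```text
w [ 498.68059195 -381.76367303  128.        ] [ 482.63135811 -342.35026067  128.        ] mid [ 490.82468849 -362.06908721  128.        ]
pad [ 490.41887334 -365.77991517   48.        ]
top [ 487.63399721 -341.43284857  128.        ] [ 491.57513146 -387.51536341  128.        ] [ 489.60465138 -364.47512371  128.        ]
[288.00945673  91.16870738] [287.58333333  91.58333333] [288.58333333 110.58333333]
[289.42221919 111.01267185] [287.58333333  91.58333333] [288.58333333 110.58333333]
slot/hole
[623.05606412 -28.653619    40.        ] [625.89708048 -30.00647053  48.        ] [623.03427339 -29.077012    48.        ]
```

Emit:
{"op": "carry_out", "data": {"moves": [{"slide": [-0.06, 0.009, 0], "spin": 0}, {"slide": [-0.085, 0.01, 0], "spin": 0}, {"slide": [-0.085, 0.01, 0], "spin": 0}, {"slide": [-0.085, 0.01, 0], "spin": 0}, {"slide": [-0.085, 0.01, 0], "spin": 0}, {"slide": [-0.018, 0, 0], "spin": -0.07}, {"slide": [0, 0, 0.06], "spin": 0}, {"slide": [0, 0, 0.06], "spin": 0}, {"slide": [0, 0, 0.04], "spin": 0}, {"slide": [0, 0, 0], "spin": 0}]}}

```text
t: 11.45
eef_pos: [489.6, -362.0, 138.2]
tcp_rot: [-3.138, -0.004, 1.747]
ft_force: [-0.2, 0.9, 0.0]
opening: 0.399
grip_force: 0.0
```

Emit:
{"op": "carry_out", "data": {"moves": [{"slide": [-0.003, 0, 0.04], "spin": 0}, {"slide": [0, 0, 0.04], "spin": 0}, {"slide": [0, 0, 0.03], "spin": 0}, {"slide": [0, 0, 0.016], "spin": 0}, {"slide": [0, 0, 0], "spin": 0}]}}

```text
t: 11.87
eef_pos: [490.5, -364.0, 90.3]
tcp_rot: [-3.141, -0.001, 1.748]
ft_force: [-0.4, -0.5, -0.5]
opening: 0.399
grip_force: 0.0
```

Emit:
{"op": "carry_out", "data": {"moves": [{"slide": [0, 0, 0], "spin": 0}, {"slide": [0, 0, 0], "spin": 0}, {"slide": [0, 0, 0], "spin": 0}, {"slide": [0, 0, 0], "spin": 0}, {"slide": [0, 0, 0], "spin": 0}, {"slide": [0, 0, 0], "spin": 0}, {"slide": [0, 0, 0], "spin": 0}, {"slide": [0, 0, 0], "spin": 0}], "hand": 1}}

```text
t: 12.53
eef_pos: [490.7, -364.6, 91.3]
tcp_rot: [3.141, 0.001, 1.748]
ft_force: [-0.0, -0.5, 2.4]
opening: 0.125
grip_force: 30.0
```

Emit:
{"op": "carry_out", "data": {"moves": [{"slide": [0, 0, -0.03], "spin": 0}, {"slide": [0, 0, -0.06], "spin": 0}, {"slide": [0, 0, -0.08], "spin": 0}, {"slide": [0, 0, -0.08], "spin": -0.2}, {"slide": [0, 0, -0.02], "spin": -0.22}, {"slide": [0, 0, 0], "spin": -0.22}, {"slide": [0, 0, 0], "spin": -0.22}, {"slide": [0, 0, 0], "spin": -0.22}, {"slide": [0, 0, 0], "spin": -0.22}, {"slide": [0, 0, 0], "spin": -0.22}, {"slide": [0, 0, 0], "spin": -0.22}, {"slide": [0, 0, 0], "spin": -0.22}]}}

```text
t: 13.53
eef_pos: [490.4, -364.1, 199.4]
tcp_rot: [3.141, -0.001, 2.78]
ft_force: [-0.1, -0.3, -2.5]
opening: 0.124
grip_force: 30.0
```

Emit:
{"op": "carry_out", "data": {"moves": [{"slide": [0, 0, 0], "spin": -0.22}, {"slide": [0, 0, 0], "spin": -0.22}, {"slide": [0, 0, 0], "spin": -0.22}, {"slide": [0, 0, 0], "spin": 0}, {"slide": [0, 0, 0], "spin": 0}]}}

```text
t: 13.95
eef_pos: [490.5, -364.2, 199.3]
tcp_rot: [3.141, -0.0, 3.116]
ft_force: [0.3, 0.0, -3.5]
opening: 0.123
grip_force: 30.0
```

Emit:
{"op": "carry_out", "data": {"moves": [{"slide": [-0.016, 0.042, 0], "spin": -0.03}, {"slide": [-0.032, 0.084, 0], "spin": 0}, {"slide": [-0.032, 0.084, 0], "spin": 0}, {"slide": [-0.032, 0.084, 0], "spin": 0}, {"slide": [-0.032, 0.084, 0], "spin": 0}, {"slide": [-0.032, 0.084, 0], "spin": 0}, {"slide": [-0.032, 0.084, 0], "spin": 0}, {"slide": [-0.032, 0.084, 0], "spin": 0}, {"slide": [-0.032, 0.084, 0], "spin": 0}, {"slide": [-0.032, 0.084, 0], "spin": 0}, {"slide": [-0.019, 0.043, 0], "spin": 0}, {"slide": [0, 0, 0], "spin": 0}]}}

```text
t: 14.95
eef_pos: [623.2, -25.3, 199.0]
tcp_rot: [3.141, 0.0, 3.134]
ft_force: [-0.5, -0.3, -3.7]
opening: 0.122
grip_force: 30.0
```

Emit:
{"op": "carry_out", "data": {"moves": [{"slide": [0, 0, 0.07], "spin": 0}, {"slide": [0, 0, 0.05], "spin": 0}, {"slide": [0, 0, 0.02], "spin": 0}, {"slide": [0, 0, 0], "spin": 0}]}}

```text
t: 15.28
eef_pos: [621.3, -29.3, 141.4]
tcp_rot: [3.141, -0.004, 3.132]
ft_force: [0.4, -1.3, -3.0]
opening: 0.126
grip_force: 30.0
```

```bash
python3 - <<'E'
from h import *
s=state();print(s["eef_pos"],s["tcp_rot"],s["ft_force"])
up=lambda n,r,c,h,w,f:cv2.resize(C[n]["color"][r:r+h,c:c+w],None,fx=f,fy=f,interpolation=2)
cv2.imwrite("pics/g4.png",up("scene",150,250,100,130,6)[:,:,::-1])
E
```

```text
[622.51264753 -29.45830903 143.74470563] [-3.14140794e+00  4.09401023e-04  3.13335854e+00] [-0.68081921  0.3746923  -2.81497591]
```

View pics/g4.png

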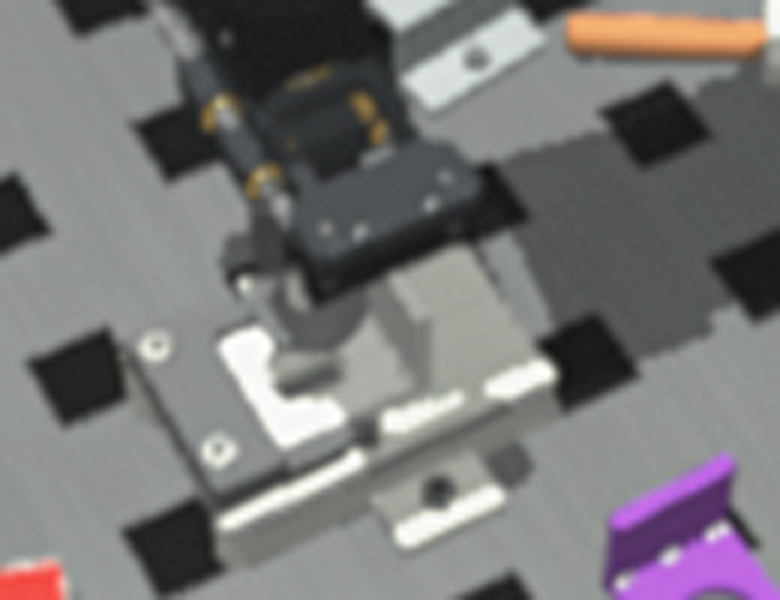

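The pin's head is at about (307,373) in the crop, just above the bracket's hole. I'll compare this with where it should project.

```bash
python3 - <<'E'
from h import *
S=lambda u,v:np.array([(u+.5)/6-.5+250,(v+.5)/6-.5+150])
P=lambda p:(proj("scene",p)+.5-np.array([250,150]))*6-.5
print("head exp",P([622.5,-29.5,74.5]),"ends",P([609.5,-24.5,70.5]),P([635.5,-24.5,70.5]),P([609.5,-24.5,78.5]),P([635.5,-24.5,78.5]))
print("slot",P([622.1,-29.2,40]))
print(ray("scene",S(307,375),74.5))
E
```

```text
head exp [305.78950026 332.99282097] ends [338.50112189 334.65941907] [284.28788922 358.9549049 ] [338.06346256 324.21766018] [283.56603739 348.58034113]
slot [309.47756263 377.14539164]
[631.82575211 -10.29819735  74.5       ]
```

The dark patch is the slot seen through the hole. The head itself projects to about (306,335), just above it, as expected. I'll lower it and use contact height to check whether the head enters the slot: TCP about 113 if blocked, 97 if it passes.

Emit:
{"op": "carry_out", "data": {"moves": [{"slide": [0, 0, 0.03], "spin": 0}, {"slide": [0, 0, 0.025], "spin": 0}, {"slide": [0, 0, 0.01], "spin": 0}, {"slide": [0, 0, 0.005], "spin": 0}, {"slide": [0, 0, 0.005], "spin": 0}, {"slide": [0, 0, 0.004], "spin": 0}, {"slide": [0, 0, 0], "spin": 0}]}}

```text
t: 16.07
eef_pos: [622.3, -29.0, 111.3]
tcp_rot: [-3.142, -0.0, 3.135]
ft_force: [0.2, -0.7, -2.4]
opening: 0.123
grip_force: 30.0
```

Already 2 mm past the blocking height with no force. I'll continue.

Emit:
{"op": "carry_out", "data": {"moves": [{"slide": [0, 0, 0.005], "spin": 0}, {"slide": [0, 0, 0.005], "spin": 0}, {"slide": [0, 0, 0.005], "spin": 0}, {"slide": [0, 0, 0], "spin": 0}]}}

```text
t: 16.4
eef_pos: [622.3, -29.0, 105.3]
tcp_rot: [-3.141, 0.0, 3.135]
ft_force: [1.0, 1.2, -1.5]
opening: 0.125
grip_force: 30.0
```

Emit:
{"op": "carry_out", "data": {"moves": [{"slide": [0, 0, 0.008], "spin": 0}, {"slide": [0, 0, 0.008], "spin": 0}, {"slide": [0, 0, 0.008], "spin": 0}, {"slide": [0, 0, 0.005], "spin": 0}, {"slide": [0, 0, 0], "spin": 0}]}}

```text
t: 16.82
eef_pos: [622.7, -29.0, 93.9]
tcp_rot: [-3.141, 0.001, 3.135]
ft_force: [1.6, 1.4, 3.8]
opening: 0.126
grip_force: 30.0
```

Emit:
{"op": "carry_out", "data": {"moves": [{"slide": [0, 0, 0.008], "spin": 0}, {"slide": [0, 0, 0.008], "spin": 0}, {"slide": [0, 0, 0.007], "spin": 0}, {"slide": [0, 0, 0], "spin": 0}, {"slide": [0, 0, 0], "spin": 0}]}}

```text
t: 17.23
eef_pos: [622.8, -29.0, 85.6]
tcp_rot: [-3.141, 0.002, 3.135]
ft_force: [0.7, 0.9, 10.6]
opening: 0.127
grip_force: 30.0
```

Emit:
{"op": "carry_out", "data": {"moves": [{"slide": [0, 0, 0], "spin": 0.1}, {"slide": [0, 0, 0], "spin": 0.1}, {"slide": [0, 0, 0], "spin": 0.1}, {"slide": [0, 0, 0], "spin": 0.1}, {"slide": [0, 0, 0], "spin": 0.1}, {"slide": [0, 0, 0], "spin": 0.1}, {"slide": [0, 0, 0], "spin": 0}]}}

```text
t: 17.82
eef_pos: [622.9, -29.3, 85.8]
tcp_rot: [-3.142, 0.002, 2.818]
ft_force: [-0.2, -0.3, 10.6]
opening: 0.128
grip_force: 30.0
```

```bash
python3 -c "
from cell import state
s=state();print(s['eef_pos'],s['tcp_rot'],s['ft_force'],s['moment'])"
```

```text
[622.86609165 -29.2583876   85.84701066] [-3.14153347e+00  2.12307216e-03  2.81791019e+00] [-0.20867459 -0.28452589 10.63320625] [-0.08217591  0.01153147 -0.04037151]
```

Turns freely with no torque. I'll complete the quarter turn.

Emit:
{"op": "carry_out", "data": {"moves": [{"slide": [0, 0, 0], "spin": 0.2}, {"slide": [0, 0, 0], "spin": 0.2}, {"slide": [0, 0, 0], "spin": 0.2}, {"slide": [0, 0, 0], "spin": 0.2}, {"slide": [0, 0, 0], "spin": 0.2}, {"slide": [0, 0, 0], "spin": 0.2}, {"slide": [0, 0, 0], "spin": 0.2}, {"slide": [0, 0, 0], "spin": 0.2}, {"slide": [0, 0, 0], "spin": 0.2}, {"slide": [0, 0, 0], "spin": 0.2}, {"slide": [0, 0, 0], "spin": 0.2}, {"slide": [0, 0, 0], "spin": 0.2}]}}

```text
t: 18.82
eef_pos: [622.7, -29.2, 85.8]
tcp_rot: [3.14, 0.001, 1.559]
ft_force: [0.1, -0.3, 10.7]
opening: 0.128
grip_force: 30.0
```

Emit:
{"op": "carry_out", "data": {"moves": [{"slide": [0, 0, 0], "spin": 0}, {"slide": [0, 0, 0], "spin": 0}, {"slide": [0, 0, 0], "spin": 0}, {"slide": [0, 0, 0], "spin": 0}]}}

```text
t: 19.15
eef_pos: [622.7, -29.1, 85.8]
tcp_rot: [3.14, 0.0, 1.564]
ft_force: [-1.2, 0.3, 10.9]
opening: 0.122
grip_force: 30.0
```

```bash
python3 - <<'E'
from h import *
s=state();print(s["eef_pos"],s["tcp_rot"],s["ft_force"],s["moment"])
up=lambda n,r,c,h,w,f:cv2.resize(C[n]["color"][r:r+h,c:c+w],None,fx=f,fy=f,interpolation=2)
a=up("scene",160,250,100,100,4);b=up("scene",80,200,130,160,2.5)
o=np.zeros((400,800,3),np.uint8);o[:,:400]=a;o[:325,400:]=b[:,:400]
cv2.imwrite("pics/g5.png",o[:,:,::-1])
E
```

```text
[622.72399145 -29.11946694  85.77904696] [3.13991217e+00 3.98269427e-04 1.56410086e+00] [-0.21343934  0.56224398 11.02614395] [-0.02062872  0.11730828 -0.13462908]
```

View pics/g5.png

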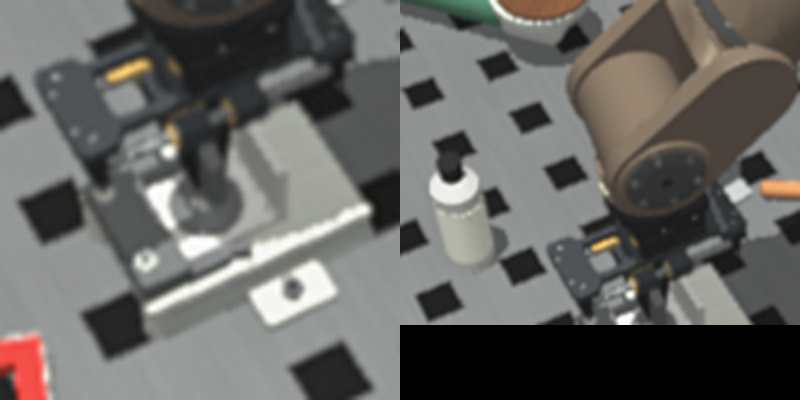

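The pad sits on the foot, the wing is crosswise in the grip, the bracket is still home and the can is standing. I'm handing in.

```bash
python3 -c "
from cell import job_done
print(job_done())"
```

```text
the job is handed in; nothing more can be done
None
```

The job is handed in at about 19 s: the bracket is fully home under the lip, and the spring pin is pushed through, turned a quarter turn and still gripped, pressing with about 11 N; I did not see the head under the plate directly, only that the pin sank to depth and turned freely.

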